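# Refill the ball cage of a bar-stool swivel

### The arm

A 6-joint arm with a two-finger parallel gripper is mounted at the origin on the work surface. World frame = base frame: x ahead of the robot, y to its left, z up, the work surface at z = 0. Lengths are in m, angles in rad, forces in N, time in s.
With the tool pointing down it reaches from about 0.275 to 0.85 m from the base axis. Payload 19 kg.
Tool frame: the origin (TCP) lies between the finger pads; the fingertips stand 22 mm ahead of it and the grasp point (between the pads) lies 3 mm ahead of it (tips_ahead is the distance from the TCP to the fingertips, in m); z points along the fingers, y is the line along which they close (so a half turn about z gives the same grasp; the last joint's range is limited). The gripper opens to 85 mm and grips with 20 to 120 N. Pads are 22 mm wide; open, the fingers measure 114 mm over their backs; the gripper's body (76 mm by 85 mm) begins 54 mm behind the grasp point. The pads swing forward as they close: fully open they stand 13 mm farther back than shut.
Start: joints at [1.036, 0.15, 1.437, -0, 1.554, -0.134], TCP at [0.224, 0.529, 0.253] pointing down, gripper open.
Joint ranges: [-2.8, 2.8], [-0.68, 2.1], [0.12, 2.68], [-1.39, 4.53], [0.16, 2.79], [-2.81, 2.81]. Speed limits (rad/s): [1.89, 1.89, 2.22, 3.01, 3.01, 3.01].

### API

Orientations are given as a rotation vector (axis times angle).
In Python, from bench import * gives the robot as it stands.
- The arm moves only by the tool carry_out, never from a script. Its argument "increments" is one flat list of numbers, 6 for each row, row after row: the shift along the tool's x, y, z each as a share of 40 cm, from -1 to 1, then the turn, a rotation vector about the tool's x, y, z each as a share of 360 degrees, from -1 to 1. A call has 1 to 12 rows; each row is the pose to reach, as a shift and turn from the pose commanded when the call began, along the tool's axes at that moment, turning the shorter way round; what a row does not reach only later rows make up. A row lasts 1/8 s, in which the tool goes at most 62.5 mm and 10.7 degrees, less where a joint would pass 70% of its speed; a pose out of reach is approached as far as the arm can. A call with a number of a shift or a turn outside -1 to 1 is refused whole. A call with a gripper value outside its range is refused whole. "fingers" is the opening, from -1 (shut) to 1 (fully open), set as the call begins (left out, the last holds). The fingers move at their own pace and stop on an object; the grip force is fixed at half the most. Time passes only in rows, so rows that repeat a pose let the fingers close. It gives the time, the measured TCP pose, the force, the opening and the grip force at its end, in the units of the state.
- get_state(): the state, without advancing time (a new reading comes with each control period).
- grab_frame(name): name is "side" or "top" or "wrist"; returns a dict with "color" (480x640x3 uint8, blue, green, red), "depth" (480x640 float32, m along the optical axis (not along the pixel's ray), 0 where there is no reading), "camera_matrix" (3x3 intrinsics, pixels), "origin" and "orientation" of the camera in the world; the wrist camera has in their place "tool_from_camera" (4x4, takes a point from camera to tool coordinates, whose origin is the TCP and whose axes are the flange's). Camera axes: x right, y down, z forward; pixel columns grow to the right and rows downward; lengths in m; the calibration is good to about 2 mm. The wrist camera is an equidistant fisheye: a pixel r from the principal point sees the ray r / f radians off the axis. A picture is of the moment at which its call begins: read the wrist's pose just before it.
- hand_in(): hands the job in; it is judged then, once.
The state is a dict: "time_s": time; "q": joint angles; "joint_vel": joint speeds; "joint_efforts": joint torques, N m; "tcp_pos": TCP position; "eef_rot": TCP orientation; "wrist_force": force on the tool from outside, world axes, zero at the start; "wrist_torque": the same for the moment, N m; "opening": finger opening in m; "finger_force": force on a finger pad.
Only numpy, scipy, OpenCV 4.12 (cv2) and the standard library are available. Lean on these libraries where they do the work, as an engineer would, in place of code of your own. Each camera call takes 0.05 s, during which the arm holds its last target. There are 200 camera calls.

### The job

Rebuild the bar stool's swivel: put the three loose large steel balls into the empty pockets of the aluminium cage, so that each of its six pockets holds exactly one ball sitting fully home, and turn the cage (it has a grip bar on its hub) so that its tab squarely faces the raised mark on the base plate. Leave the smaller stray ball in its rubber foot and do not disturb the tools, cans and bottles around.

Things in the scene. Friction and masses are not known exactly. Their poses are not given: they have to be found in the camera images.
- ball0_center (a point): centre of a bare steel ball, 24 mm diameter, 57 g, one of six alike. Three (any three) start home in pockets of the cage, the other three each parked in the round recess of a black rubber stool foot stuck upturned to the bench (34 mm diameter, 13 mm high; recess 26 mm wide, 3 mm deep): ball centre 22 mm above the bench
- ball1_center (a point): centre of a bare steel ball, 24 mm diameter, 57 g, one of six alike. Three (any three) start home in pockets of the cage, the other three each parked in the round recess of a black rubber stool foot stuck upturned to the bench (34 mm diameter, 13 mm high; recess 26 mm wide, 3 mm deep): ball centre 22 mm above the bench
- ball2_center (a point): centre of a bare steel ball, 24 mm diameter, 57 g, one of six alike. Three (any three) start home in pockets of the cage, the other three each parked in the round recess of a black rubber stool foot stuck upturned to the bench (34 mm diameter, 13 mm high; recess 26 mm wide, 3 mm deep): ball centre 22 mm above the bench
- ball3_center (a point): centre of a bare steel ball, 24 mm diameter, 57 g, one of six alike. Three (any three) start home in pockets of the cage, the other three each parked in the round recess of a black rubber stool foot stuck upturned to the bench (34 mm diameter, 13 mm high; recess 26 mm wide, 3 mm deep): ball centre 22 mm above the bench
- ball4_center (a point): centre of a bare steel ball, 24 mm diameter, 57 g, one of six alike. Three (any three) start home in pockets of the cage, the other three each parked in the round recess of a black rubber stool foot stuck upturned to the bench (34 mm diameter, 13 mm high; recess 26 mm wide, 3 mm deep): ball centre 22 mm above the bench
- ball5_center (a point): centre of a bare steel ball, 24 mm diameter, 57 g, one of six alike. Three (any three) start home in pockets of the cage, the other three each parked in the round recess of a black rubber stool foot stuck upturned to the bench (34 mm diameter, 13 mm high; recess 26 mm wide, 3 mm deep): ball centre 22 mm above the bench
- small_ball_center (a point): centre of a smaller stray steel ball, 18 mm diameter, from another job; it is parked in a rubber foot like the others', centre 19 mm above the bench, and is to stay there. One more such foot is empty
- pocket0 (a point): centre of the top rim of one of six round pockets of the cage, open upward: 27 mm bore, 37 outside, rim 20 mm above the bench, floor 10 above it. Pockets stand 64 mm from the axis, 60 degrees apart, this one 30 degrees anticlockwise from the tab. A ball home in it has its centre 22 mm above the bench and stands 14 mm proud of the rim. Axes turn with the cage
- pocket1 (a point): centre of the top rim of one of six round pockets of the cage, open upward: 27 mm bore, 37 outside, rim 20 mm above the bench, floor 10 above it. Pockets stand 64 mm from the axis, 60 degrees apart, this one 90 degrees anticlockwise from the tab. A ball home in it has its centre 22 mm above the bench and stands 14 mm proud of the rim. Axes turn with the cage
- pocket2 (a point): centre of the top rim of one of six round pockets of the cage, open upward: 27 mm bore, 37 outside, rim 20 mm above the bench, floor 10 above it. Pockets stand 64 mm from the axis, 60 degrees apart, this one 150 degrees anticlockwise from the tab. A ball home in it has its centre 22 mm above the bench and stands 14 mm proud of the rim. Axes turn with the cage
- pocket3 (a point): centre of the top rim of one of six round pockets of the cage, open upward: 27 mm bore, 37 outside, rim 20 mm above the bench, floor 10 above it. Pockets stand 64 mm from the axis, 60 degrees apart, this one 210 degrees anticlockwise from the tab. A ball home in it has its centre 22 mm above the bench and stands 14 mm proud of the rim. Axes turn with the cage
- pocket4 (a point): centre of the top rim of one of six round pockets of the cage, open upward: 27 mm bore, 37 outside, rim 20 mm above the bench, floor 10 above it. Pockets stand 64 mm from the axis, 60 degrees apart, this one 270 degrees anticlockwise from the tab. A ball home in it has its centre 22 mm above the bench and stands 14 mm proud of the rim. Axes turn with the cage
- pocket5 (a point): centre of the top rim of one of six round pockets of the cage, open upward: 27 mm bore, 37 outside, rim 20 mm above the bench, floor 10 above it. Pockets stand 64 mm from the axis, 60 degrees apart, this one 330 degrees anticlockwise from the tab. A ball home in it has its centre 22 mm above the bench and stands 14 mm proud of the rim. Axes turn with the cage
- hub (a point): middle of the top face of the cage's grip bar, an upright aluminium bar on the hub, 40 mm long (towards the tab), 14 mm thick, 48 mm above the bench at its top, its faces vertical from 20 mm above the bench up. Lies on the axis of the cage. Its x axis points to the tab, z up
- tab (a point): middle of the outer end of the cage's tab, an aluminium finger 8 mm wide that points outward from the cage, 86 mm from the axis, top 20 mm above the bench
- mark (a point): middle of the inner end of the mark, a steel lug 8 mm wide, 10 mm long, that stands 10 mm proud on the rim of the round dark steel base plate (196 mm diameter, 10 mm thick, fixed to the bench), 89 mm from the axis. With the tab facing it there is a 3 mm gap. Its x axis points outward
- cage (a joint): turn of the six-pocket aluminium cage (170 mm across) about its upright axis over the base plate, rad, anticlockwise from above positive, 0 at the start, limits -3.1 and 3.1. It turns with stiff friction (about 0.1 N m) and stays where it is left. The tab starts 0.45 to 1.25 rad from the mark
- grease_tub: white round tub with black lid, 60 diameter x 70 tall mm, loose, to be left alone. Origin on its axis at the underside
- glue_bottle: white bottle with orange cap, 48 diameter x 85 tall mm, loose, to be left alone. Origin on its axis at the underside
- spray_can: blue can, 62 diameter x 170 tall mm, loose, to be left alone. Origin on its axis at the underside
- oil_bottle: grey bottle with red cap, 60 diameter x 150 tall mm, loose, to be left alone. Origin on its axis at the underside
- screwdriver: yellow-handled screwdriver lying down, 200 long, under 35 high mm, loose, to be left alone. Origin on the underside near mid-length, x axis along the tool towards its working end
- wrench: steel wrench lying down, 200 long, under 20 high mm, loose, to be left alone. Origin on the underside near mid-length, x axis along the tool towards its working end

How it is judged:
At the end, for the whole second after the job is handed in: Each of the six pockets holds one large ball (centre within 5 mm of its axis in plan and at most 25.5 mm above the bench; home is 22); the tab's end is within 8 mm of the mark's end in plan (3 when exactly facing); the small ball is within 10 mm of where it started (((horizontal distance between ball0_center and pocket0 below 0.005 m and height (world z) of ball0_center below 0.0255 m) or (horizontal distance between ball1_center and pocket0 below 0.005 m and height (world z) of ball1_center below 0.0255 m) or (horizontal distance between ball2_center and pocket0 below 0.005 m and height (world z) of ball2_center below 0.0255 m) or (horizontal distance between ball3_center and pocket0 below 0.005 m and height (world z) of ball3_center below 0.0255 m) or (horizontal distance between ball4_center and pocket0 below 0.005 m and height (world z) of ball4_center below 0.0255 m) or (horizontal distance between ball5_center and pocket0 below 0.005 m and height (world z) of ball5_center below 0.0255 m)) and ((horizontal distance between ball0_center and pocket1 below 0.005 m and height (world z) of ball0_center below 0.0255 m) or (horizontal distance between ball1_center and pocket1 below 0.005 m and height (world z) of ball1_center below 0.0255 m) or (horizontal distance between ball2_center and pocket1 below 0.005 m and height (world z) of ball2_center below 0.0255 m) or (horizontal distance between ball3_center and pocket1 below 0.005 m and height (world z) of ball3_center below 0.0255 m) or (horizontal distance between ball4_center and pocket1 below 0.005 m and height (world z) of ball4_center below 0.0255 m) or (horizontal distance between ball5_center and pocket1 below 0.005 m and height (world z) of ball5_center below 0.0255 m)) and ((horizontal distance between ball0_center and pocket2 below 0.005 m and height (world z) of ball0_center below 0.0255 m) or (horizontal distance between ball1_center and pocket2 below 0.005 m and height (world z) of ball1_center below 0.0255 m) or (horizontal distance between ball2_center and pocket2 below 0.005 m and height (world z) of ball2_center below 0.0255 m) or (horizontal distance between ball3_center and pocket2 below 0.005 m and height (world z) of ball3_center below 0.0255 m) or (horizontal distance between ball4_center and pocket2 below 0.005 m and height (world z) of ball4_center below 0.0255 m) or (horizontal distance between ball5_center and pocket2 below 0.005 m and height (world z) of ball5_center below 0.0255 m)) and ((horizontal distance between ball0_center and pocket3 below 0.005 m and height (world z) of ball0_center below 0.0255 m) or (horizontal distance between ball1_center and pocket3 below 0.005 m and height (world z) of ball1_center below 0.0255 m) or (horizontal distance between ball2_center and pocket3 below 0.005 m and height (world z) of ball2_center below 0.0255 m) or (horizontal distance between ball3_center and pocket3 below 0.005 m and height (world z) of ball3_center below 0.0255 m) or (horizontal distance between ball4_center and pocket3 below 0.005 m and height (world z) of ball4_center below 0.0255 m) or (horizontal distance between ball5_center and pocket3 below 0.005 m and height (world z) of ball5_center below 0.0255 m)) and ((horizontal distance between ball0_center and pocket4 below 0.005 m and height (world z) of ball0_center below 0.0255 m) or (horizontal distance between ball1_center and pocket4 below 0.005 m and height (world z) of ball1_center below 0.0255 m) or (horizontal distance between ball2_center and pocket4 below 0.005 m and height (world z) of ball2_center below 0.0255 m) or (horizontal distance between ball3_center and pocket4 below 0.005 m and height (world z) of ball3_center below 0.0255 m) or (horizontal distance between ball4_center and pocket4 below 0.005 m and height (world z) of ball4_center below 0.0255 m) or (horizontal distance between ball5_center and pocket4 below 0.005 m and height (world z) of ball5_center below 0.0255 m)) and ((horizontal distance between ball0_center and pocket5 below 0.005 m and height (world z) of ball0_center below 0.0255 m) or (horizontal distance between ball1_center and pocket5 below 0.005 m and height (world z) of ball1_center below 0.0255 m) or (horizontal distance between ball2_center and pocket5 below 0.005 m and height (world z) of ball2_center below 0.0255 m) or (horizontal distance between ball3_center and pocket5 below 0.005 m and height (world z) of ball3_center below 0.0255 m) or (horizontal distance between ball4_center and pocket5 below 0.005 m and height (world z) of ball4_center below 0.0255 m) or (horizontal distance between ball5_center and pocket5 below 0.005 m and height (world z) of ball5_center below 0.0255 m)) and horizontal distance between tab and mark below 0.008 m and distance of small_ball_center from where it was at the start of the episode below 0.01 m); the robot touches nothing.
It fails at once if the small stray ball is moved out of its rubber foot (over 15 mm) (distance of small_ball_center from where it was at the start of the episode above 0.015 m).
It fails at once if a tub, can or bottle is pushed over 20 mm or tipped (distance of any of grease_tub, glue_bottle, spray_can, oil_bottle from where it was at the start of the episode above 0.02 m or angle between any of grease_tub, glue_bottle, spray_can, oil_bottle's own z axis and vertical above 0.3 rad).
It fails at once if a tool on the bench is pushed over 20 mm (distance of any of screwdriver, wrench from where it was at the start of the episode above 0.02 m).
It also fails if it takes over 67 s, if anything falls off the work surface, if the arm or the gripper's body presses on something with over 40 N, if the wrist force passes 120 N, or if a joint passes its speed limit or range.

## Working session

There is one attempt and no reset: what is moved stays moved. The work goes in short steps, Python scripts to look and compute and a tool call to move; the robot and the scene stay as the last step left them, time stands still between calls to the robot, and variables do not carry over. Pictures are saved under pics/ and viewed, at most 10 in all, crops included, and the job is handed in when it is done.

Besides the shell and the picture viewer there is one more tool, called after "Emit:" in YAML: its name, and indented under it one key for each argument. carry_out: Moves the arm, as the interface text tells. Its arguments: {"type":"object","properties":{"increments":{"type":"array"},"fingers":{"type":"number"}},"required":["increments"]}

```bash
mkdir -p pics
python3 - <<'E'
from bench import *
import cv2,numpy as np,pickle
s=get_state();print({k:np.round(v,3) for k,v in s.items()})
for n in("top","side"):
    f=grab_frame(n);pickle.dump(f,open(n+".pkl","wb"));cv2.imwrite(f"pics/{n}0.png",f["color"])
    print(n,f["camera_matrix"],f["origin"],f["orientation"])
E
```

```text
{'time_s': np.float64(0.0), 'q': array([ 1.036,  0.151,  1.438,  0.   ,  1.554, -0.134]), 'joint_vel': array([-0.001, -0.001, -0.   ,  0.   , -0.001,  0.002]), 'joint_efforts': array([ 2.0000e-03, -7.1305e+01, -5.7088e+01,  0.0000e+00,  9.0000e-03,
       -0.0000e+00]), 'tcp_pos': array([0.224, 0.529, 0.253]), 'eef_rot': array([-6.250e-01, -3.078e+00,  2.000e-03]), 'wrist_force': array([-0.061,  0.183, -0.498]), 'wrist_torque': array([0.015, 0.052, 0.042]), 'finger_force': np.float64(0.0), 'opening': np.float64(0.086)}
top [[501.74086522   0.         319.33538277]
 [  0.         501.74086522 236.84663735]
 [  0.           0.           1.        ]] [0.34635687 0.00312995 1.02391806] [-2.14988933  2.12688193 -0.1773113 ]
side [[583.53555457   0.         326.67306422]
 [  0.         583.53555457 238.58518582]
 [  0.           0.           1.        ]] [-0.01161711 -0.80002984  1.22480292] [-2.36498569  0.67720505 -0.27092907]
```

View pics/top0.png

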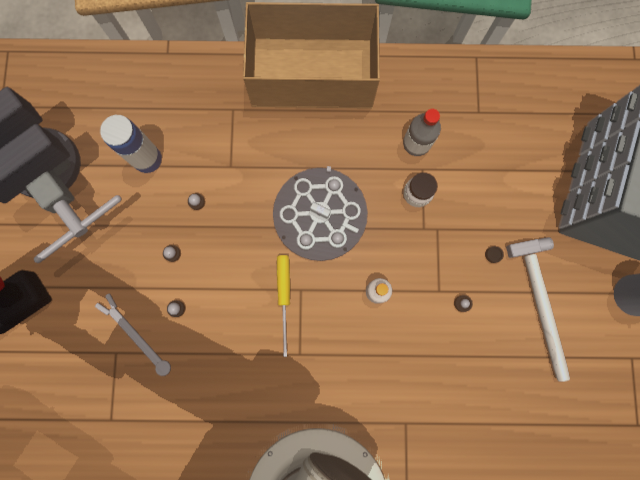

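View pics/side0.png

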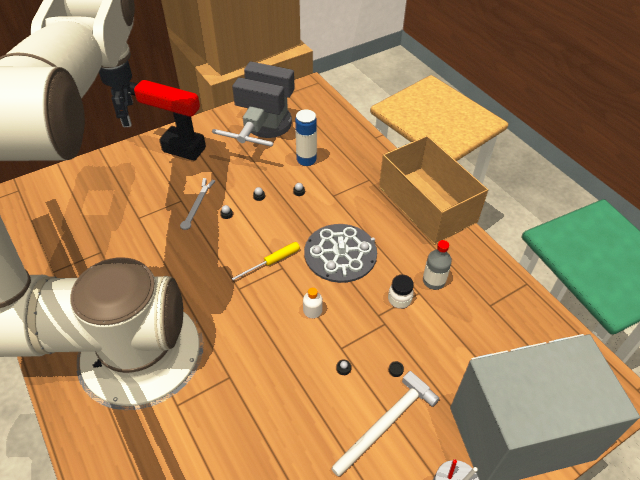

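The top view shows the cage at about (320,212), with foot balls at (195,201), (171,254), (175,309) and (464,303) and the empty foot at (494,254). The side view agrees. Next I'll zoom in to find the small ball, the tab and the mark.

```bash
cat > h.py <<'E'
import numpy as np,cv2,pickle
from scipy.spatial.transform import Rotation as R
def ray(f,uv,z):
    "pixel -> world point on plane z, fixed camera"
    K=f["camera_matrix"];d=np.linalg.inv(K)@[uv[0],uv[1],1]
    M=np.array(f["orientation"]);M=M if M.shape==(3,3) else R.from_rotvec(M).as_matrix()
    d=M@d;o=np.array(f["origin"]);return o+d*(z-o[2])/d[2]
def proj(f,p):
    M=R.from_rotvec(f["orientation"]).as_matrix();c=M.T@(np.array(p)-f["origin"]);q=f["camera_matrix"]@c;return q[:2]/q[2]
E
python3 - <<'E'
from h import *
f=pickle.load(open("top.pkl","rb"));c=f["color"]
A=cv2.resize(c[162:266,268:372],(560,560),interpolation=cv2.INTER_CUBIC)
T=[cv2.resize(c[v-14:v+14,u-14:u+14],(140,140),interpolation=cv2.INTER_CUBIC) for u,v in((195,201),(171,254),(175,309),(464,303))]
cv2.imwrite("pics/z1.png",np.hstack([A,np.vstack(T)]))
for p in((195,201),(171,254),(175,309),(464,303)): print(ray(f,p,.022).round(3))
print(ray(f,(494,254),.013).round(3), ray(f,(320,213),.01).round(3))
s=pickle.load(open("side.pkl","rb"))
for p in ((299,189),(259,194),(226,212),(344,367)): print(ray(s,p,.022).round(3))
E
```

```text
[0.582 0.256 0.022]
[0.472 0.298 0.022]
[0.363 0.284 0.022]
[ 0.381 -0.288  0.022]
[ 0.48  -0.355  0.013] [ 0.562 -0.     0.01 ]
[0.581 0.246 0.022]
[0.472 0.289 0.022]
[0.361 0.274 0.022]
[ 0.378 -0.298  0.022]
```

View pics/z1.png

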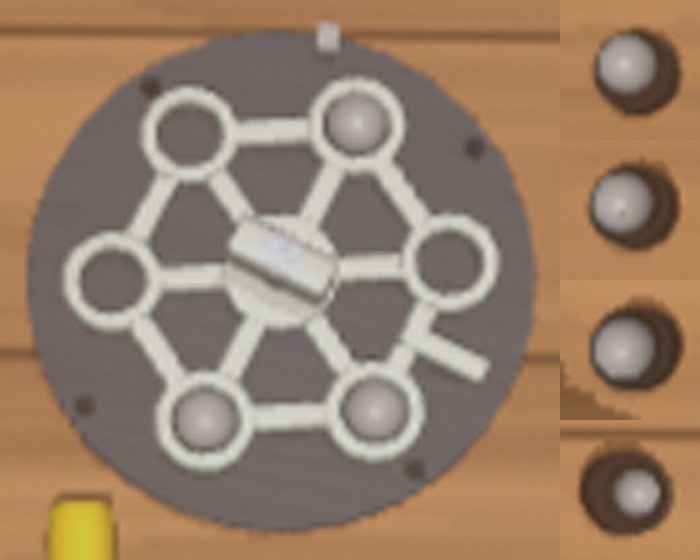

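The right-hand ball at (464,303) is the small one, so the three on the left are the large ones. The tab points to about -27° in the image and the lug at crop (328,37) is at about +79°. Both cameras need refining because they disagree by about 10 mm in y.

```bash
cat >> h.py <<'E'
def blobs(img,mask,amin,amax):
    n,l,s,c=cv2.connectedComponentsWithStats(mask.astype(np.uint8));return [(c[i],s[i]) for i in range(1,n) if amin<=s[i][4]<=amax]
E
python3 - <<'E'
from h import *
def dep(f,uv):
    u,v=map(int,np.round(uv));z=f["depth"][v,u];K=f["camera_matrix"];d=np.linalg.inv(K)@[u,v,1]*z
    return R.from_rotvec(f["orientation"]).as_matrix()@d+f["origin"]
for n,seeds,disc in(("top",[(194,200),(170,253),(175,309),(464,303)],(320,213)),("side",[(299,188),(259,193),(226,211),(344,366)],(341,252))):
    f=pickle.load(open(n+".pkl","rb"));hsv=cv2.cvtColor(f["color"],cv2.COLOR_BGR2HSV)
    for u,v in seeds:
        w=f["color"][v-10:v+11,u-10:u+11];h=hsv[v-10:v+11,u-10:u+11]
        foot=(h[...,2]<80)|(h[...,1]<70)
        ball=(h[...,1]<75)&(h[...,2]>85)
        ys,xs=np.nonzero(ball);b=(xs.mean()+u-10,ys.mean()+v-10)
        print(n,np.round(b,1),ball.sum(),ray(f,b,.022).round(4),"depth",dep(f,b).round(4))
    # base plate: low-saturation region bounding ellipse
    w=np.zeros(hsv.shape[:2],np.uint8);u,v=disc;w[v-60:v+60,u-60:u+60]=1
    m=((hsv[...,1]<80)&(w>0)).astype(np.uint8)
    cs,_=cv2.findContours(m,0,1);c=max(cs,key=cv2.contourArea);e=cv2.fitEllipse(cv2.convexHull(c));print("disc",e,ray(f,e[0],.01).round(4))
    for p in [(disc[0]-30,disc[1]),(480,400),(60,400),(250,330)]: print(" dz",p,dep(f,p).round(4))
E
```

```text
top [193.7 199.5] 117 [0.5848 0.2584 0.022 ] depth [0.5816 0.2555 0.0311]
top [168.9 252.2] 126 [0.4757 0.3028 0.022 ] depth [0.4742 0.2984 0.036 ]
top [173.1 308.4] 130 [0.3638 0.288  0.022 ] depth [0.3644 0.284  0.0368]
top [464.9 303.2] 72 [ 0.3802 -0.2895  0.022 ] depth [ 0.3803 -0.2879  0.0278]
disc ((319.8402099609375, 213.45606994628906), (93.20215606689453, 94.04486083984375), 64.33397674560547) [5.611e-01 1.000e-04 1.000e-02]
 dz (290, 213) [0.5618 0.0618 0.008 ]
 dz (480, 400) [ 0.1926 -0.3181  0.0017]
 dz (60, 400) [0.1846 0.5044 0.0018]
 dz (250, 330) [ 0.323   0.1378 -0.0011]
side [298.4 186.2] 47 [0.5851 0.2573 0.022 ] depth [0.5788 0.2485 0.0335]
side [258.  190.8] 52 [0.4759 0.3017 0.022 ] depth [0.4725 0.2941 0.0294]
side [225.3 208.8] 51 [0.3644 0.2865 0.022 ] depth [0.36   0.2768 0.0324]
side [343.5 364.3] 48 [ 0.3806 -0.2917  0.022 ] depth [ 0.3798 -0.2945  0.0285]
disc ((340.3863830566406, 252.6072235107422), (58.210933685302734, 72.88761138916016), 92.31074523925781) [ 0.5592 -0.0065  0.01  ]
 dz (311, 252) [0.4898 0.0303 0.0186]
 dz (480, 400) [ 0.5041 -0.5612  0.1902]
 dz (60, 400) [-0.1923 -0.0269  0.0025]
 dz (250, 330) [ 0.2459 -0.0867  0.0003]
```

```bash
cat >> h.py <<'E'
def plan(*targets):
    "targets (x,y,z,yaw_deg of tool x), tool straight down -> shift/0.4, turn/360 from present tool pose"
    from bench import get_state
    s=get_state();R0=R.from_rotvec(s["eef_rot"])
    X=R0.as_matrix()[:,0];print("t",round(s["time_s"],2),"tcp",s["tcp_pos"].round(4),"yaw",np.degrees(np.arctan2(X[1],X[0])).round(2),"q1,q6",s["q"][[0,5]].round(2),"open",round(s["opening"],4))
    for x,y,z,w in targets:
        Rt=R.from_euler("z",w,degrees=True)*R.from_rotvec([np.pi,0,0])
        d=R0.inv().apply(np.array([x,y,z])-s["tcp_pos"])/.4;r=(R0.inv()*Rt).as_rotvec()/(2*np.pi)
        print((x,y,z,w),"shift",d.round(4),"turn",r.round(4),"rows>=",max(np.abs(r).max()*360/10.7,np.linalg.norm(d)*.4/.0625).round(1))
E
python3 - <<'E'
from h import *
f=pickle.load(open("top.pkl","rb"))
c=np.array([.561,0])
a=[]
for n,p in(("mark",(328.9,168.9)),("tab",(358.4,230.3))):
    w=ray(f,p,.02)[:2]-c;print(n,w,np.hypot(*w),np.degrees(np.arctan2(w[1],w[0])))
for p in((189,133),(356,122),(451,262),(376,411),(205,418),(111,280)):
    w=ray(f,(p[0]/5.385+268-.4,p[1]/5.385+162-.4),.02)[:2]-c;print("pocket",w.round(4),np.hypot(*w).round(4),np.degrees(np.arctan2(w[1],w[0])).round(1))
plan((.561,0,.2,-117),(.561,0,.2,63))
E
```

```text
mark [ 0.09255916 -0.01771125] 0.09423845591975841 -10.832637626189399
tab [-0.03605331 -0.07862024] 0.08649267296396561 -114.63502482260506
pocket [0.0548 0.036 ] 0.0656 33.3
pocket [ 0.0598 -0.0279] 0.066 -25.0
pocket [ 0.0054 -0.0643] 0.0645 -85.2
pocket [-0.0522 -0.0361] 0.0635 -145.4
pocket [-0.0556  0.0283] 0.0624 153.1
pocket [-0.003   0.0647] 0.0648 92.7
t 0.1 tcp [0.2243 0.5293 0.2528] yaw 157.03 q1,q6 [ 1.04 -0.13] open 0.0852
(0.561, 0, 0.2, -117) shift [-1.2914 -0.8897  0.1327] turn [-1.000e-04 -1.000e-04 -2.388e-01] rows>= 10.1
(0.561, 0, 0.2, 63) shift [-1.2914 -0.8897  0.1327] turn [-1.000e-04  1.000e-04  2.612e-01] rows>= 10.1
```

Emit:
carry_out:
  increments: [-0.65,-0.445,0,0,0,0.13,-0.65,-0.445,0,0,0,0.13,-0.65,-0.445,0,0,0,0.13,-0.65,-0.445,0,0,0,0.13,-0.65,-0.445,0,0,0,0.13,-0.65,-0.445,0,0,0,0.13]
  fingers: 0

```text
time_s: 0.85
tcp_pos: [0.396, 0.2609, 0.2531]
eef_rot: [1.804, 2.571, -0.001]
wrist_force: [-0.9, 1.0, 0.6]
opening: 0.0428
finger_force: 0.0
```

```bash
python3 -c "
from h import *
plan((.561,0,.2,64))"
```

```text
t 0.85 tcp [0.396  0.2609 0.2531] yaw 109.89 q1,q6 [0.42 0.07] open 0.0428
(0.561, 0, 0.2, 64) shift [-0.7537  0.1661  0.1332] turn [-0.000e+00  1.000e-04  1.275e-01] rows>= 5.0
```

Emit:
carry_out:
  increments: [-0.754,0.166,0.133,0,0,0.1275,-0.754,0.166,0.133,0,0,0.1275,-0.754,0.166,0.133,0,0,0.1275,-0.754,0.166,0.133,0,0,0.1275,-0.754,0.166,0.133,0,0,0.1275,-0.754,0.166,0.133,0,0,0.1275,-0.754,0.166,0.133,0,0,0.1275]

```text
time_s: 1.72
tcp_pos: [0.5607, 0.0048, 0.1997]
eef_rot: [-2.658, -1.673, 0.001]
wrist_force: [-0.6, 0.6, -0.1]
opening: 0.0428
finger_force: 0.0
```

```bash
cat >> h.py <<'E'
def wray(f,s,uv,z):
    "wrist fisheye pixel -> world point on plane z"
    K=f["camera_matrix"];a=(np.array(uv)-K[:2,2])/np.array([K[0,0],K[1,1]]);t=np.hypot(*a)
    d=np.array([*(a/t*np.sin(t) if t>0 else a),np.cos(t)]);T=np.array(f["tool_from_camera"]);M=R.from_rotvec(s["eef_rot"])
    o=M.apply(T[:3,3])+s["tcp_pos"];d=M.apply(T[:3,:3]@d);return o+d*(z-o[2])/d[2]
def wrist(tag):
    from bench import get_state,grab_frame
    s=get_state();f=grab_frame("wrist");pickle.dump((f,s),open(tag+".pkl","wb"));cv2.imwrite(f"pics/{tag}.png",f["color"]);return f,s
E
python3 -c "
from h import *
f,s=wrist('w1');print(f['camera_matrix'],f['tool_from_camera'].round(3));plan((.561,0,.05,64))"
```

```text
[[371.64829954   0.         325.62848792]
 [  0.         371.64829954 250.26124595]
 [  0.           0.           1.        ]] [[ 0.001 -0.945 -0.326  0.083]
 [ 1.     0.001 -0.     0.001]
 [ 0.001 -0.326  0.945 -0.12 ]
 [ 0.     0.     0.     1.   ]]
t 1.77 tcp [0.5606 0.0052 0.2002] yaw 64.42 q1,q6 [-0.13  0.32] open 0.0428
(0.561, 0, 0.05, 64) shift [-0.0114  0.0067  0.3754] turn [-0.0001 -0.      0.0012] rows>= 2.4
```

View pics/w1.png

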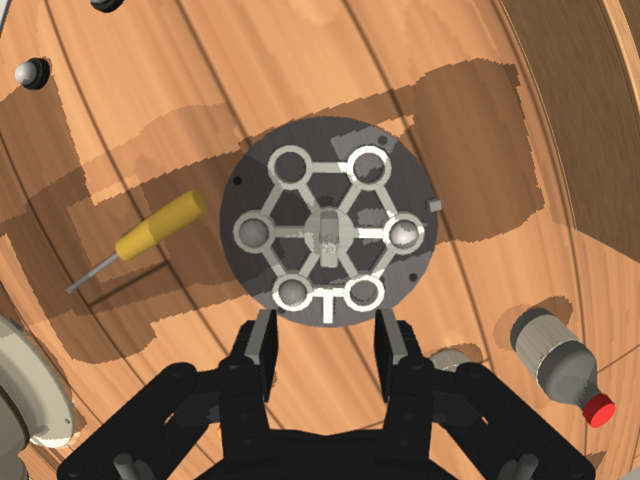

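The wrist view shows the empty pockets at (290,167), (368,167) and (364,292), balls at (254,232), (405,233) and (292,292), the tab end at (327,321) and the lug at (434,206). Now I'll cast the rays.

Run:
```python
from h import *
f,s=pickle.load(open("w1.pkl","rb"))
P=np.array([wray(f,s,p,.02)[:2] for p in((290,167),(368,167),(404,234),(364,292),(292,292),(254,234))])
c=P.mean(0);print("c",c)
for p in P:print((p-c).round(4),np.hypot(*(p-c)).round(4),np.degrees(np.arctan2(*(p-c)[::-1])).round(1))
for n,p,z in(("tab",(327.5,322),.02),("mark",(430,206.5),.02),("bar0",(329,211),.048),("bar1",(329,267),.048)):
    w=wray(f,s,p,z)[:2]-c;print(n,w.round(4),np.hypot(*w).round(4),np.degrees(np.arctan2(*w[::-1])).round(1))
g=f["color"];hsv=cv2.cvtColor(g,cv2.COLOR_BGR2HSV)
m=((hsv[...,1]<110)&(hsv[...,2]<95)).astype(np.uint8);m[330:]=0;m[:100]=0;m[:,:210]=0;m[:,445:]=0
cs,_=cv2.findContours(m,0,1);k=max(cs,key=cv2.contourArea);e=cv2.fitEllipse(cv2.convexHull(k));print(e,wray(f,s,e[0],.01))
```

```text
c [ 0.56159789 -0.00110036]
[-0.0043  0.0638] 0.064 93.8
[0.0527 0.0367] 0.0642 34.9
[ 0.0578 -0.0284] 0.0644 -26.2
[ 0.0049 -0.0633] 0.0635 -85.6
[-0.0533 -0.0355] 0.064 -146.3
[-0.0578  0.0268] 0.0637 155.2
tab [-0.0378 -0.0771] 0.0859 -116.2
mark [ 0.0876 -0.0156] 0.0889 -10.1
bar0 [0.0109 0.0229] 0.0254 64.5
bar1 [-0.0084 -0.0178] 0.0197 -115.3
((308.9806823730469, 206.08514404296875), (163.6298828125, 201.97618103027344), 45.375118255615234) [0.5554692  0.02504018 0.01      ]
```

Emit:
carry_out:
  increments: [-0.012,0.01,0.2,0,0,0.001,-0.012,0.01,0.375,0,0,0.001,-0.012,0.01,0.375,0,0,0.001,-0.012,0.01,0.375,0,0,0.001,-0.012,0.01,0.375,0,0,0.001]

```text
time_s: 2.4
tcp_pos: [0.5631, -0.0013, 0.052]
eef_rot: [2.662, 1.665, 0.003]
wrist_force: [0.9, -0.6, 0.2]
opening: 0.043
finger_force: 0.0
```

```bash
python3 -c "
from h import *
plan((.5615,-.001,.05,64))"
```

```text
t 2.4 tcp [ 0.5631 -0.0013  0.052 ] yaw 64.05 q1,q6 [-0.14  0.31] open 0.043
(0.5615, -0.001, 0.05, 64) shift [-0.0011 -0.0039  0.0049] turn [ 0.0003 -0.0001  0.0001] rows>= 0.0
```

Good. Close, then turn.

Emit:
carry_out:
  increments: [-0.001,-0.003,0.004,0,0,0,-0.001,-0.003,0.004,0,0,0,-0.001,-0.003,0.004,0,0,0,-0.001,-0.003,0.004,0,0,0,-0.001,-0.003,0.004,0,0,0]
  fingers: -1

```text
time_s: 3.02
tcp_pos: [0.5605, -0.0011, 0.0498]
eef_rot: [-2.663, -1.664, 0.001]
wrist_force: [-13.3, 7.3, 16.7]
opening: 0.014
finger_force: 58.8
```

```bash
python3 -c "
from h import *
plan((.5615,-.001,.05,169.8))"
```

```text
t 3.02 tcp [ 0.5605 -0.0011  0.0498] yaw 63.99 q1,q6 [-0.14  0.31] open 0.014
(0.5615, -0.001, 0.05, 169.8) shift [ 0.0014  0.0021 -0.0005] turn [-1.000e-04 -2.000e-04 -2.939e-01] rows>= 9.9
```

Emit:
carry_out:
  increments: [0,0,0,0,0,-0.029,0,0,0,0,0,-0.058,0,0,0,0,0,-0.087,0,0,0,0,0,-0.116,0,0,0,0,0,-0.145,0,0,0,0,0,-0.174,0,0,0,0,0,-0.203,0,0,0,0,0,-0.232,0,0,0,0,0,-0.261,0,0,0,0,0,-0.29,0,0,0,0,0,-0.294,0,0,0,0,0,-0.294]

```text
time_s: 4.53
tcp_pos: [0.5631, -0.0006, 0.0503]
eef_rot: [0.278, 3.124, 0.004]
wrist_force: [11.3, 14.6, 4.2]
opening: 0.0137
finger_force: 59.5
```

Emit:
carry_out:
  increments: [0,0,0,0,0,0,0,0,0,0,0,0]

```text
time_s: 4.78
tcp_pos: [0.563, -0.0006, 0.0503]
eef_rot: [0.278, 3.124, 0.004]
wrist_force: [10.6, 13.1, 3.9]
opening: 0.0136
finger_force: 59.4
```

```bash
python3 -c "
from h import *
f,s=wrist('w2');print(s['wrist_force'].round(1),s['wrist_torque'].round(2));plan((.5615,-.001,.05,169.8))"
```

```text
[10.6 13.1  3.9] [ 2.35 -1.5  -0.07]
t 4.83 tcp [ 0.5631 -0.0006  0.0503] yaw 169.81 q1,q6 [-0.14 -1.53] open 0.0139
(0.5615, -0.001, 0.05, 169.8) shift [ 0.0037 -0.0016  0.0007] turn [0.0004 0.0008 0.    ] rows>= 0.0
```

View pics/w2.png

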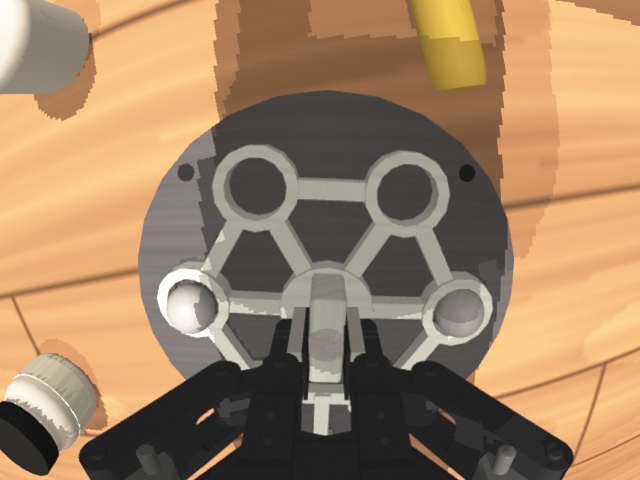

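The cage is turned. The tab lines up with the bar under the gripper at (320,420), and the empty pockets are at (255,187) and (405,193). Release, rise and check.

Emit:
carry_out:
  increments: [0,0,0,0,0,0,0,0,0,0,0,0,0,0,-0.12,0,0,0,0,0,-0.27,0,0,0,0,0,-0.4,0,0,0,0,0,-0.4,0,0,0,0,0,-0.4,0,0,0]
  fingers: 0

```text
time_s: 5.7
tcp_pos: [0.5609, -0.0019, 0.208]
eef_rot: [-0.279, -3.129, 0.0]
wrist_force: [-0.1, 0.0, -0.6]
opening: 0.043
finger_force: 0.0
```

```bash
python3 -c "
from h import *
f,s=wrist('w3');plan((.4757,.302,.15,115))
cv2.imwrite('pics/w3c.png',cv2.resize(f['color'][100:350,190:470],(784,700))[:600])"
```

```text
t 5.75 tcp [ 0.5607 -0.0019  0.2074] yaw 169.81 q1,q6 [-0.14 -1.53] open 0.0426
(0.4757, 0.302, 0.15, 115) shift [0.3434 0.7102 0.1438] turn [-0.0002 -0.0002  0.1522] rows>= 5.1
```

View pics/w3.png

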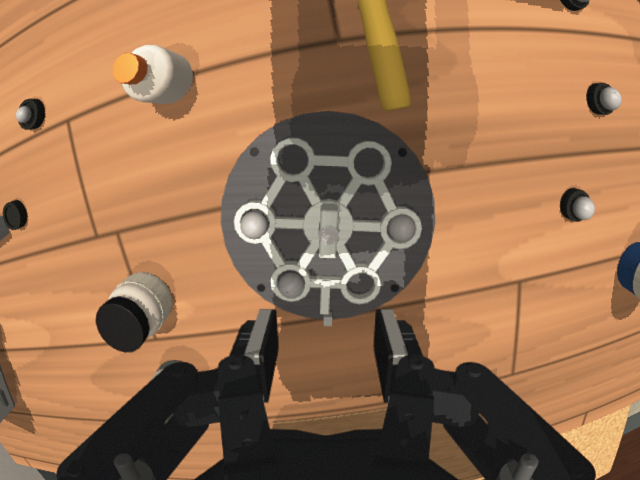

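The tab at (325,313) now faces the lug at (328,321) to within about 2 px. Measuring that, and the pockets, precisely.

Run:
```python
from h import *
f,s=pickle.load(open("w3.pkl","rb"))
P=np.array([wray(f,s,p,.02)[:2] for p in((293,160),(369.5,162.5),(402,229),(361,285.5),(290,283.5),(254.5,224))])
c=P.mean(0);print("c",c)
a=[]
for p in P:a.append(np.degrees(np.arctan2(*(p-c)[::-1])));print(p.round(4),np.hypot(*(p-c)).round(4),a[-1].round(1))
print("tab from pockets",np.mean(np.mod(a,60))-30)
for n,p in(("tab",(325,313.5)),("tabroot",(325.5,290)),("mark",(327.5,318)),("mark out",(328.3,326))):
    w=wray(f,s,p,.02)[:2]-c;print(n,w.round(4),np.hypot(*w).round(4),np.degrees(np.arctan2(*w[::-1])).round(1))
cv2.imwrite("pics/z3.png",cv2.resize(f["color"][270:335,285:370],None,fx=7,fy=7,interpolation=cv2.INTER_CUBIC))
```

```text
c [ 0.56156219 -0.00077169]
[ 0.5006 -0.0197] 0.0638 -162.8
[0.5137 0.0424] 0.0644 138.0
[0.5755 0.0621] 0.0644 77.5
[0.6223 0.0188] 0.0638 17.8
[ 0.6089 -0.0446] 0.0645 -42.8
[ 0.5484 -0.0636] 0.0642 -101.8
tab from pockets -12.339480448985451
tab [ 0.0834 -0.0179] 0.0853 -12.1
tabroot [ 0.0593 -0.0131] 0.0608 -12.5
mark [ 0.0887 -0.0165] 0.0902 -10.5
mark out [ 0.0975 -0.0173] 0.099 -10.0
```

View pics/z3.png

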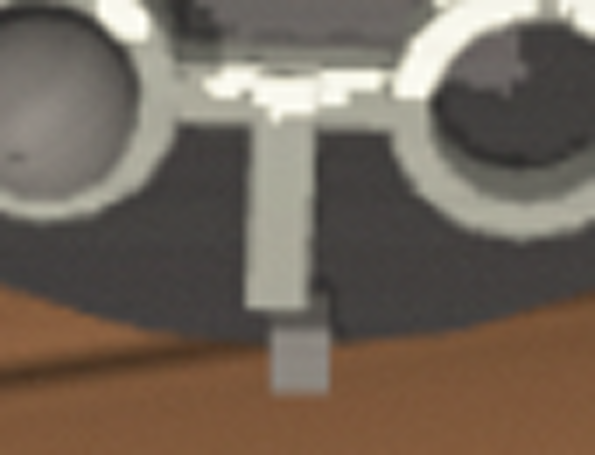

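The tab is about 3 mm (2°) short of the mark, which is already within tolerance; I'll trim it at the end. Now to the first ball.

Emit:
carry_out:
  increments: [0.343,0.71,0.1,0,0,0.152,0.343,0.71,0.1,0,0,0.152,0.343,0.71,0.14,0,0,0.152,0.343,0.71,0.14,0,0,0.152,0.343,0.71,0.14,0,0,0.152,0.343,0.71,0.14,0,0,0.152,0.343,0.71,0.14,0,0,0.152,0.343,0.71,0.14,0,0,0.152]

```text
time_s: 6.75
tcp_pos: [0.4761, 0.3016, 0.1515]
eef_rot: [-1.683, -2.652, 0.003]
wrist_force: [0.3, -0.6, 0.6]
opening: 0.0429
finger_force: 0.0
```

```bash
cat >> h.py <<'E'
def wballs(tag):
    "bright round grey blobs just inside dark feet, seen by wrist camera, on plane z=.022"
    f,s=wrist(tag);h=cv2.cvtColor(f["color"],cv2.COLOR_BGR2HSV)
    m=(h[...,1]<60)&(h[...,2]>100);m[330:]=0
    d=(h[...,2]<60)
    for c,st in blobs(f,m,80,3000):
        x,y,w,hh,a=st
        if .6<w/hh<1.6 and a>.55*w*hh and d[max(0,y-8):y+hh+8,max(0,x-8):x+w+8].mean()>.12:
            print("ball?",(x+w/2).round(1),(y+hh/2).round(1),w,hh,wray(f,s,(x+w/2-.5,y+hh/2-.5),.022).round(4))
E
python3 -c "
from h import *
wballs('w4');plan((.4757,.302,.037,115))"
```

```text
ball? 174.5 203.0 27 32 [0.3623 0.2845 0.022 ]
ball? 325.0 248.0 32 30 [0.4756 0.2998 0.022 ]
t 6.8 tcp [0.4764 0.3012 0.1519] yaw 115.13 q1,q6 [ 0.43 -0.01] open 0.0429
(0.4757, 0.302, 0.037, 115) shift [ 0.0026 -0.0005  0.2872] turn [-0.0002  0.0001  0.0004] rows>= 1.8
```

View pics/w4.png

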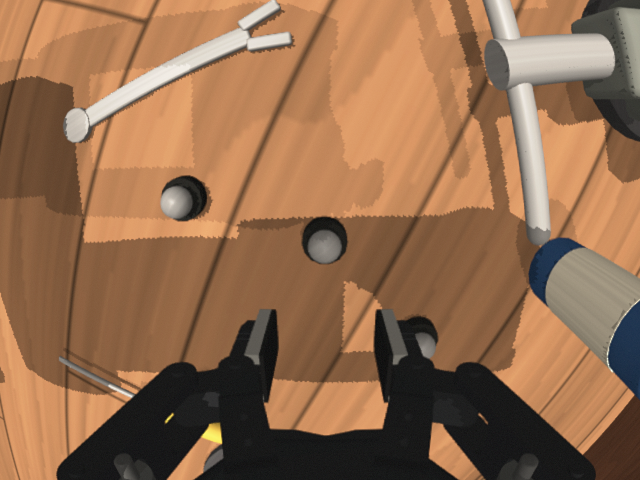

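Wrist view: the target ball is at (324,247), between the fingers in line, and the fixed-camera estimate agrees to 2 mm. Descend and grip.

Emit:
carry_out:
  increments: [0,0,0.13,0,0,0,0,0,0.23,0,0,0,0,0,0.287,0,0,0,0,0,0.287,0,0,0,0,0,0.287,0,0,0]

```text
time_s: 7.42
tcp_pos: [0.4771, 0.3016, 0.0389]
eef_rot: [1.686, 2.65, 0.002]
wrist_force: [-0.2, 0.3, -0.3]
opening: 0.0427
finger_force: 0.0
```

Emit:
carry_out:
  increments: [0,0,0,0,0,0,0,0,0,0,0,0,0,0,0,0,0,0,0,0,0,0,0,0]
  fingers: -1

```text
time_s: 7.92
tcp_pos: [0.477, 0.3021, 0.039]
eef_rot: [1.685, 2.65, 0.002]
wrist_force: [-0.2, -1.4, 6.6]
opening: 0.0206
finger_force: 58.4
```

```bash
python3 -c "
from h import *
f,s=wrist('w5');plan((.4757,.302,.12,115),(.5137,.0424,.12,115))"
```

```text
t 7.97 tcp [0.4769 0.3021 0.039 ] yaw 115.11 q1,q6 [ 0.43 -0.01] open 0.0201
(0.4757, 0.302, 0.12, 115) shift [ 0.001  -0.0025 -0.2026] turn [0.0003 0.     0.0003] rows>= 1.3
(0.5137, 0.0424, 0.12, 115) shift [-0.627  -0.1919 -0.2028] turn [0.0003 0.     0.0003] rows>= 4.4
```

View pics/w5.png

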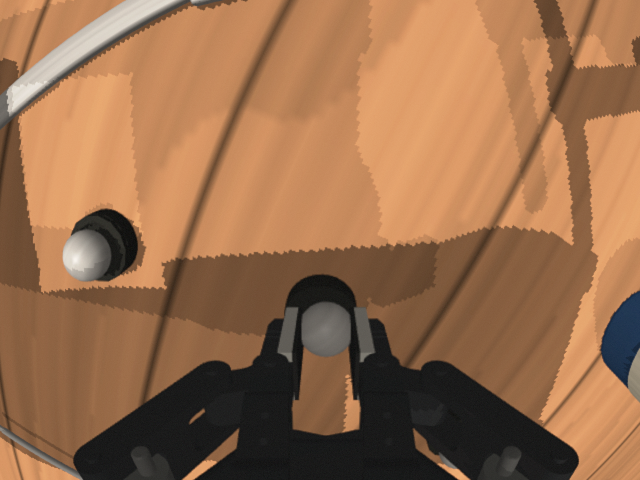

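The ball is between the pads at (325,328), but the opening reads 20 mm instead of 24, so the grip may be above the equator. I'll check pad tip height with wrist depth.

Run:
```python
from h import *
f,s=pickle.load(open("w5.pkl","rb"));K=f["camera_matrix"];T=f["tool_from_camera"]
def pt(u,v):
    a=(np.array([u,v])-K[:2,2])/K[0,0];t=np.hypot(*a);d=np.array([*(a/t*np.sin(t)),np.cos(t)])
    d=d/d[2]*f["depth"][v,u];return (T@[*d,1])[:3]
for p in((290,312),(287,325),(283,345),(280,360),(296,312),(297,330),(364,312),(357,312),(367,340),(373,360),(296,390),(325,328),(325,305),(310,328)):
    q=pt(*p);print(p,"tool mm",(q*1000).round(1),"world z",(s["tcp_pos"][2]-q[2]).round(4))
from bench import get_state;import bench
print([k for k in dir(bench) if not k.startswith("_")])
```

```text
(290, 312) tool mm [ 10.  -14.7  13.1] world z 0.0258
(287, 325) tool mm [ 10.  -14.9   2.6] world z 0.0364
(283, 345) tool mm [ 10.2 -15.  -11.6] world z 0.0505
(280, 360) tool mm [ 10.6 -15.  -21.2] world z 0.0601
(296, 312) tool mm [  9.1 -12.4  14.9] world z 0.024
(297, 330) tool mm [  9.5 -10.9  -0.1] world z 0.039
(364, 312) tool mm [ 9.3 15.7 14.5] world z 0.0245
(357, 312) tool mm [ 8.8 12.9 15.5] world z 0.0234
(367, 340) tool mm [ 9.2 14.9 -6.8] world z 0.0458
(373, 360) tool mm [ 11.5  15.2 -22.4] world z 0.0614
(296, 390) tool mm [ -7.2 -10.9 -15.5] world z 0.0544
(325, 328) tool mm [ 5.7 -0.4  7.8] world z 0.0312
(325, 305) tool mm [11.2 -0.4 17.3] world z 0.0216
(310, 328) tool mm [ 5.6 -6.4  8. ] world z 0.031
['PlanningError', 'get_state', 'grab_frame', 'hand_in', 'tips_ahead']
```

Emit:
carry_out:
  increments: [0,0,0,0,0,0,0,0,0,0,0,0,0.001,0,0.011,0,0,0,0.001,0,0.011,0,0,0,0.001,0,0.011,0,0,0]
  fingers: 0

```text
time_s: 8.6
tcp_pos: [0.4761, 0.3023, 0.0332]
eef_rot: [-1.686, -2.651, 0.0]
wrist_force: [0.4, 1.4, 0.2]
opening: 0.0425
finger_force: 0.0
```

Emit:
carry_out:
  increments: [0,0,0,0,0,0,0,0,0,0,0,0,0,0,0,0,0,0,0,0,0,0,0,0]
  fingers: -1

```text
time_s: 9.1
tcp_pos: [0.4774, 0.3029, 0.0351]
eef_rot: [1.685, 2.649, 0.005]
wrist_force: [-0.9, -0.1, 18.7]
opening: 0.0207
finger_force: 62.9
```

The tips touched the foot at 35 mm TCP height, so the tips really are 22 mm ahead and the first height was right. The 20 mm reading must be pad compliance. Regrip 3 mm higher.

Emit:
carry_out:
  increments: [0,0,0,0,0,0,0,0,-0.012,0,0,0,0,0,-0.012,0,0,0]
  fingers: -0.2

```text
time_s: 9.48
tcp_pos: [0.4762, 0.3023, 0.0384]
eef_rot: [1.686, 2.651, -0.0]
wrist_force: [0.8, 0.0, 0.3]
opening: 0.0341
finger_force: 0.0
```

Emit:
carry_out:
  increments: [0,0,0,0,0,0,0,0,0,0,0,0,0,0,0,0,0,0,0,0,-0.05,0,0,0,0,0,-0.15,0,0,0,0,0,-0.2,0,0,0,0,0,-0.2,0,0,0,0,0,-0.2,0,0,0]
  fingers: -1

```text
time_s: 10.48
tcp_pos: [0.4757, 0.3021, 0.1168]
eef_rot: [-1.685, -2.65, 0.002]
wrist_force: [0.4, 0.7, -0.8]
opening: 0.0203
finger_force: 58.8
```

```bash
python3 -c "
from h import *
plan((.5137,.0424,.12,115))"
```

```text
t 10.47 tcp [0.4757 0.3021 0.1168] yaw 115.09 q1,q6 [ 0.43 -0.01] open 0.0203
(0.5137, 0.0424, 0.12, 115) shift [-0.6281 -0.1893 -0.0075] turn [-0.0003  0.      0.0003] rows>= 4.2
```

Emit:
carry_out:
  increments: [-0.628,-0.189,-0.01,0,0,0,-0.628,-0.189,-0.01,0,0,0,-0.628,-0.189,-0.01,0,0,0,-0.628,-0.189,-0.01,0,0,0,-0.628,-0.189,-0.01,0,0,0,-0.628,-0.189,-0.01,0,0,0,-0.628,-0.189,-0.01,0,0,0]

```text
time_s: 11.35
tcp_pos: [0.5139, 0.044, 0.1216]
eef_rot: [-1.684, -2.651, 0.0]
wrist_force: [0.5, -0.5, -0.8]
opening: 0.0202
finger_force: 58.8
```

Run:
```python
from h import *
f,s=wrist('w6')
# ball position in tool frame from depth: least-squares centre with r=12
K=f["camera_matrix"];T=f["tool_from_camera"];h=cv2.cvtColor(f["color"],cv2.COLOR_BGR2HSV);q=[]
for v in range(295,365,2):
    for u in range(300,352,2):
        a=(np.array([u,v])-K[:2,2])/K[0,0];t=np.hypot(*a);d=np.array([*(a/t*np.sin(t)),np.cos(t)]);d=d/d[2]*f["depth"][v,u]
        p=(T@[*d,1])[:3]
        if abs(p[1])<.009 and abs(p[0])<.016 and 0<p[2]<.03:q.append(p)
q=np.array(q);from scipy.optimize import least_squares
r=least_squares(lambda c:np.linalg.norm(q-c,axis=1)-.012,[0,0,.016],loss="soft_l1",f_scale=.001);print(len(q),"ball in tool",r.x.round(4),np.abs(r.fun).mean())
plan((.5137,.0424,.043,115))
```

```text
527 ball in tool [-0.0011 -0.      0.0168] 0.0003847779317510644
t 11.4 tcp [0.514  0.0441 0.1217] yaw 115.19 q1,q6 [-0.06 -0.5 ] open 0.0204
(0.5137, 0.0424, 0.043, 115) shift [-0.0036 -0.0023  0.1968] turn [-0.0001 -0.0001  0.0005] rows>= 1.3
```

Emit:
carry_out:
  increments: [-0.001,-0.002,0.1,0,0,0,-0.001,-0.002,0.16,0,0,0,-0.001,-0.002,0.193,0,0,0,-0.001,-0.002,0.193,0,0,0,-0.001,-0.002,0.193,0,0,0,-0.001,-0.002,0.193,0,0,0]

```text
time_s: 12.15
tcp_pos: [0.5142, 0.0421, 0.0457]
eef_rot: [1.685, 2.65, 0.001]
wrist_force: [0.3, -0.2, -0.9]
opening: 0.0207
finger_force: 58.9
```

```bash
python3 -c "
from h import *
plan((.5133,.0434,.043,115))"
```

```text
t 12.15 tcp [0.5142 0.0421 0.0457] yaw 115.1 q1,q6 [-0.07 -0.51] open 0.0207
(0.5133, 0.0434, 0.043, 115) shift [ 0.0039 -0.0006  0.0069] turn [0.0002 0.0001 0.0003] rows>= 0.1
```

Emit:
carry_out:
  increments: [0.003,0,0.006,0,0,0,0.003,0,0.006,0,0,0]

```text
time_s: 12.4
tcp_pos: [0.5131, 0.0432, 0.0425]
eef_rot: [-1.686, -2.651, 0.0]
wrist_force: [-0.5, -0.5, 0.5]
opening: 0.0202
finger_force: 58.9
```

Emit:
carry_out:
  increments: [0,0,0,0,0,0,0,0,0,0,0,0,0,0,0,0,0,0,0,0,-0.1,0,0,0,0,0,-0.25,0,0,0,0,0,-0.35,0,0,0,0,0,-0.35,0,0,0]
  fingers: 0

```text
time_s: 13.28
tcp_pos: [0.5144, 0.0431, 0.1856]
eef_rot: [1.683, 2.647, 0.004]
wrist_force: [-0.4, 0.5, -1.1]
opening: 0.0431
finger_force: 0.0
```

```bash
cat >> h.py <<'E'
def pockets(tag,pts):
    "centre and height of ball in each pocket from wrist depth (robust r=12 mm sphere fit near pocket)"
    from scipy.optimize import least_squares
    f,s=wrist(tag);K=f["camera_matrix"];T=np.array(f["tool_from_camera"]);M=R.from_rotvec(s["eef_rot"])
    v,u=np.mgrid[0:480,0:640];a=np.stack([u-K[0,2],v-K[1,2]],-1)/K[0,0];t=np.linalg.norm(a,axis=-1)+1e-9
    z=f["depth"];k=np.tan(t)/t*z;p=np.stack([a[...,0]*k,a[...,1]*k,z],-1)[(z>0)&(t<1.1)]
    w=M.apply(p@T[:3,:3].T+T[:3,3])+s["tcp_pos"]
    for c in pts:
        q=w[(np.hypot(w[:,0]-c[0],w[:,1]-c[1])<.011)&(w[:,2]<.07)]
        b=q[q[:,2]>.023]
        if len(b)<15: print(c,"empty, median z",np.median(q[:,2]).round(4) if len(q) else None);continue
        r=least_squares(lambda x:np.linalg.norm(b-x,axis=1)-.012,[*c,.022],loss="soft_l1",f_scale=.001);print(c,"ball",r.x.round(4),len(b))
PK=[(.5137,.0424),(.5006,-.0197),(.5484,-.0636),(.6089,-.0446),(.6223,.0188),(.5755,.0621)]
E
python3 -c "
from h import *
pockets('w7',PK);plan((.5845,.258,.13,115))"
```

```text
(0.5137, 0.0424) ball [0.5135 0.0421 0.0216] 586
(0.5006, -0.0197) empty, median z 0.0098
(0.5484, -0.0636) ball [ 0.5489 -0.0645  0.0215] 421
(0.6089, -0.0446) ball [ 0.6104 -0.0439  0.0219] 126
(0.6223, 0.0188) empty, median z 0.0097
(0.5755, 0.0621) ball [0.5737 0.0613 0.0215] 476
t 13.32 tcp [0.5136 0.0431 0.1834] yaw 115.1 q1,q6 [-0.07 -0.5 ] open 0.0426
(0.5845, 0.258, 0.13, 115) shift [0.4115 0.3882 0.1339] turn [0.0003 0.0002 0.0003] rows>= 3.7
```

Ball 1 is home. Second ball next.

Emit:
carry_out:
  increments: [0.411,0.388,0.13,0,0,0,0.411,0.388,0.13,0,0,0,0.411,0.388,0.13,0,0,0,0.411,0.388,0.13,0,0,0,0.411,0.388,0.13,0,0,0,0.411,0.388,0.13,0,0,0]

```text
time_s: 14.08
tcp_pos: [0.5835, 0.2574, 0.1292]
eef_rot: [-1.685, -2.65, 0.003]
wrist_force: [-0.1, -0.9, 0.4]
opening: 0.0426
finger_force: 0.0
```

```bash
python3 -c "
from h import *
pockets('w8',[(.5848,.2575)]);plan((.5848,.2573,.038,115))"
```

```text
(0.5848, 0.2575) ball [0.5839 0.2558 0.0216] 879
t 14.12 tcp [0.5837 0.2571 0.1298] yaw 115.07 q1,q6 [ 0.29 -0.14] open 0.0428
(0.5848, 0.2573, 0.038, 115) shift [-0.0006  0.0031  0.2294] turn [-0.0002  0.      0.0002] rows>= 1.5
```

Emit:
carry_out:
  increments: [-0.002,0,0.12,0,0,0,-0.002,0,0.2,0,0,0,-0.002,0,0.229,0,0,0,-0.002,0,0.229,0,0,0,-0.002,0,0.229,0,0,0]

```text
time_s: 14.75
tcp_pos: [0.5851, 0.2571, 0.0405]
eef_rot: [1.685, 2.65, 0.002]
wrist_force: [0.2, -0.5, 0.3]
opening: 0.0424
finger_force: 0.0
```

Emit:
carry_out:
  increments: [0,0,0,0,0,0,0,0,0,0,0,0,0,0,0,0,0,0,0,0,0,0,0,0,0,0,-0.06,0,0,0,0,0,-0.15,0,0,0,0,0,-0.2,0,0,0,0,0,-0.2,0,0,0]
  fingers: -1

```text
time_s: 15.75
tcp_pos: [0.5849, 0.2573, 0.1203]
eef_rot: [1.685, 2.65, 0.003]
wrist_force: [-1.0, -0.6, -0.8]
opening: 0.0203
finger_force: 58.9
```

```bash
cat >> h.py <<'E'
def held(tag):
    "held ball centre in tool frame"
    from scipy.optimize import least_squares
    f,s=wrist(tag);K=f["camera_matrix"];T=np.array(f["tool_from_camera"])
    v,u=np.mgrid[295:365,300:352];a=np.stack([u-K[0,2],v-K[1,2]],-1)/K[0,0];t=np.linalg.norm(a,axis=-1)
    z=f["depth"][295:365,300:352];k=np.tan(t)/t*z;p=np.stack([a[...,0]*k,a[...,1]*k,z],-1).reshape(-1,3)@T[:3,:3].T+T[:3,3]
    q=p[(abs(p[:,1])<.009)&(abs(p[:,0])<.016)&(p[:,2]>0)&(p[:,2]<.03)]
    if len(q)<50: print("nothing held");return
    r=least_squares(lambda c:np.linalg.norm(q-c,axis=1)-.012,[0,0,.016],loss="soft_l1",f_scale=.001);print("held",r.x.round(4),len(q))
    return r.x
def drop(tag,p,yaw,z=.12):
    c=held(tag);w=np.radians(yaw);o=np.array([[np.cos(w),np.sin(w)],[np.sin(w),-np.cos(w)]])@c[:2]
    plan((p[0]-o[0],p[1]-o[1],z,yaw))
E
python3 -c "
from h import *
drop('w9',PK[4],115)"
```

```text
held [-0.001  -0.0001  0.0189] 2078
t 15.8 tcp [0.5844 0.2571 0.1188] yaw 115.1 q1,q6 [ 0.29 -0.14] open 0.0201
(np.float64(0.6219993283592683), np.float64(0.019742537533342215), 0.12, 115) shift [-0.5773 -0.1665 -0.0031] turn [0.0001 0.     0.0003] rows>= 3.8
```

Emit:
carry_out:
  increments: [-0.577,-0.166,0,0,0,0,-0.577,-0.166,0,0,0,0,-0.577,-0.166,0,0,0,0,-0.577,-0.166,0,0,0,0,-0.577,-0.166,0,0,0,0,-0.577,-0.166,0,0,0,0,-0.577,-0.166,0,0,0,0]

```text
time_s: 16.68
tcp_pos: [0.6218, 0.0211, 0.1183]
eef_rot: [-1.684, -2.651, 0.001]
wrist_force: [0.4, 0.2, -0.6]
opening: 0.0201
finger_force: 58.9
```

```bash
python3 -c "
from h import *
drop('w10',PK[4],115,.044)"
```

```text
held [-0.001  -0.      0.0189] 2075
t 16.73 tcp [0.6219 0.0211 0.1185] yaw 115.18 q1,q6 [-0.09 -0.53] open 0.02
(np.float64(0.6219270695801414), np.float64(0.0196980291567623), 0.044, 115) shift [-0.0033 -0.0012  0.1862] turn [-0.0001 -0.0001  0.0005] rows>= 1.2
```

Emit:
carry_out:
  increments: [-0.003,-0.001,0.09,0,0,0,-0.003,-0.001,0.15,0,0,0,-0.003,-0.001,0.188,0,0,0,-0.003,-0.001,0.188,0,0,0,-0.003,-0.001,0.188,0,0,0,-0.003,-0.001,0.188,0,0,0]

```text
time_s: 17.48
tcp_pos: [0.6224, 0.0189, 0.044]
eef_rot: [1.685, 2.651, 0.0]
wrist_force: [0.2, -0.1, 0.2]
opening: 0.0203
finger_force: 59.2
```

```bash
python3 -c "
from h import *
plan((.622,.0197,.044,115))"
```

```text
t 17.48 tcp [0.6224 0.0189 0.044 ] yaw 115.11 q1,q6 [-0.09 -0.53] open 0.0203
(0.622, 0.0197, 0.044, 115) shift [ 0.0023 -0.     -0.    ] turn [0.0001 0.     0.0003] rows>= 0.0
```

Within 1 mm. Release and rise.

Emit:
carry_out:
  increments: [0,0,0,0,0,0,0,0,0,0,0,0,0,0,0,0,0,0,0,0,-0.1,0,0,0,0,0,-0.25,0,0,0,0,0,-0.35,0,0,0,0,0,-0.35,0,0,0]
  fingers: 0

```text
time_s: 18.35
tcp_pos: [0.6234, 0.0186, 0.1873]
eef_rot: [1.683, 2.647, 0.004]
wrist_force: [-0.6, 0.0, -1.2]
opening: 0.0432
finger_force: 0.0
```

```bash
python3 -c "
from h import *
pockets('w11',PK);plan((.363,.286,.13,115))"
```

```text
(0.5137, 0.0424) ball [0.5134 0.0421 0.0216] 600
(0.5006, -0.0197) empty, median z 0.0098
(0.5484, -0.0636) ball [ 0.5488 -0.0645  0.0217] 474
(0.6089, -0.0446) ball [ 0.61   -0.0439  0.0215] 442
(0.6223, 0.0188) ball [0.6227 0.018  0.0216] 614
(0.5755, 0.0621) ball [0.5736 0.0613 0.0216] 638
t 18.4 tcp [0.6227 0.0187 0.1849] yaw 115.1 q1,q6 [-0.09 -0.53] open 0.0431
(0.363, 0.286, 0.13, 115) shift [ 0.8808 -0.3046  0.1356] turn [0.0003 0.0002 0.0003] rows>= 6.0
```

Emit:
carry_out:
  increments: [0.881,-0.305,0.13,0,0,0,0.881,-0.305,0.13,0,0,0,0.881,-0.305,0.13,0,0,0,0.881,-0.305,0.13,0,0,0,0.881,-0.305,0.13,0,0,0,0.881,-0.305,0.13,0,0,0,0.881,-0.305,0.13,0,0,0,0.881,-0.305,0.13,0,0,0,0.881,-0.305,0.13,0,0,0]

```text
time_s: 19.52
tcp_pos: [0.3631, 0.2853, 0.1314]
eef_rot: [-1.688, -2.65, 0.001]
wrist_force: [0.4, -0.0, -0.5]
opening: 0.0429
finger_force: 0.0
```

```bash
python3 -c "
from h import *
pockets('w12',[(.363,.286)]);plan((.363,.286,.038,115))"
```

```text
(0.363, 0.286) ball [0.3636 0.2854 0.0216] 893
t 19.57 tcp [0.3631 0.2853 0.1315] yaw 115.0 q1,q6 [0.5  0.06] open 0.0427
(0.363, 0.286, 0.038, 115) shift [0.0018 0.0006 0.2337] turn [-0.0001  0.     -0.    ] rows>= 1.5
```

Emit:
carry_out:
  increments: [0,0,0.12,0,0,0,0,0,0.2,0,0,0,0,0,0.234,0,0,0,0,0,0.234,0,0,0,0,0,0.234,0,0,0]

```text
time_s: 20.2
tcp_pos: [0.3631, 0.2863, 0.0393]
eef_rot: [1.686, 2.65, 0.002]
wrist_force: [0.2, 0.5, -0.3]
opening: 0.0426
finger_force: 0.0
```

Emit:
carry_out:
  increments: [0,0,0,0,0,0,0,0,0,0,0,0,0,0,0,0,0,0,0,0,0,0,0,0,0,0,-0.06,0,0,0,0,0,-0.15,0,0,0,0,0,-0.2,0,0,0,0,0,-0.2,0,0,0]
  fingers: -1

```text
time_s: 21.2
tcp_pos: [0.363, 0.2865, 0.1198]
eef_rot: [1.685, 2.65, 0.004]
wrist_force: [-0.3, 0.4, -1.7]
opening: 0.02
finger_force: 58.9
```

```bash
python3 -c "
from h import *
drop('w13',PK[1],115)"
```

```text
held [-0.0012 -0.0001  0.0179] 2100
t 21.25 tcp [0.3625 0.2862 0.1185] yaw 115.1 q1,q6 [0.5  0.06] open 0.02
(np.float64(0.5002055552724698), np.float64(-0.018543305329696672), 0.12, 115) shift [-0.836  -0.0113 -0.0038] turn [ 0.0002 -0.      0.0003] rows>= 5.4
```

Emit:
carry_out:
  increments: [-0.836,-0.011,-0.004,0,0,0,-0.836,-0.011,-0.004,0,0,0,-0.836,-0.011,-0.004,0,0,0,-0.836,-0.011,-0.004,0,0,0,-0.836,-0.011,-0.004,0,0,0,-0.836,-0.011,-0.004,0,0,0,-0.836,-0.011,-0.004,0,0,0,-0.836,-0.011,-0.004,0,0,0,-0.836,-0.011,-0.004,0,0,0]

```text
time_s: 22.38
tcp_pos: [0.4998, -0.0175, 0.1196]
eef_rot: [-1.684, -2.652, 0.0]
wrist_force: [0.0, 1.3, -0.6]
opening: 0.0202
finger_force: 58.9
```

```bash
python3 -c "
from h import *
drop('w14',PK[1],115,.044)"
```

```text
held [-0.0012 -0.0001  0.0179] 2105
t 22.43 tcp [ 0.4999 -0.0177  0.1197] yaw 115.18 q1,q6 [-0.19 -0.63] open 0.0203
(np.float64(0.5001749559201912), np.float64(-0.018565797630851803), 0.044, 115) shift [-0.0024 -0.0003  0.1892] turn [-0.      0.      0.0005] rows>= 1.2
```

Emit:
carry_out:
  increments: [-0.001,0,0.09,0,0,0,-0.001,0,0.15,0,0,0,-0.001,0,0.19,0,0,0,-0.001,0,0.19,0,0,0,-0.001,0,0.19,0,0,0,-0.001,0,0.19,0,0,0]

```text
time_s: 23.18
tcp_pos: [0.5005, -0.0189, 0.044]
eef_rot: [1.685, 2.651, 0.0]
wrist_force: [-0.0, 0.7, -1.2]
opening: 0.0202
finger_force: 59.3
```

Emit:
carry_out:
  increments: [0,0,0,0,0,0,0,0,0,0,0,0,0,0,0,0,0,0,0,0,-0.1,0,0,0,0,0,-0.25,0,0,0,0,0,-0.35,0,0,0,0,0,-0.35,0,0,0]
  fingers: 0

```text
time_s: 24.05
tcp_pos: [0.5015, -0.0192, 0.1868]
eef_rot: [1.683, 2.647, 0.003]
wrist_force: [0.9, -1.1, -0.9]
opening: 0.0425
finger_force: 0.0
```

```bash
python3 -c "
from h import *
pockets('w15',PK);plan((.5615,-.001,.1,168),(.5615,-.001,.05,168))"
```

```text
(0.5137, 0.0424) ball [0.5134 0.0422 0.0216] 633
(0.5006, -0.0197) ball [ 0.5009 -0.02    0.0216] 595
(0.5484, -0.0636) ball [ 0.5489 -0.0644  0.0216] 509
(0.6089, -0.0446) ball [ 0.61   -0.044   0.0216] 425
(0.6223, 0.0188) ball [0.6228 0.0181 0.0216] 476
(0.5755, 0.0621) ball [0.5737 0.0614 0.0216] 465
t 24.1 tcp [ 0.5007 -0.0191  0.1846] yaw 115.1 q1,q6 [-0.19 -0.63] open 0.0426
(0.5615, -0.001, 0.1, 168) shift [-0.0232  0.1564  0.2119] turn [ 0.0002  0.0003 -0.147 ] rows>= 4.9
(0.5615, -0.001, 0.05, 168) shift [-0.023   0.1562  0.3369] turn [ 0.0002  0.0003 -0.147 ] rows>= 4.9
```

All six balls are home. Now the 2° trim of the cage.

Emit:
carry_out:
  increments: [-0.023,0.156,0.1,0,0,-0.147,-0.023,0.156,0.1,0,0,-0.147,-0.023,0.156,0.1,0,0,-0.147,-0.023,0.156,0.1,0,0,-0.147,-0.023,0.156,0.1,0,0,-0.147,-0.023,0.156,0.21,0,0,-0.147,-0.023,0.156,0.34,0,0,-0.147,-0.023,0.156,0.34,0,0,-0.147,-0.023,0.156,0.34,0,0,-0.147,-0.023,0.156,0.34,0,0,-0.147]

```text
time_s: 25.35
tcp_pos: [0.5613, -0.0009, 0.049]
eef_rot: [0.328, 3.123, -0.0]
wrist_force: [0.3, 1.4, 0.3]
opening: 0.0429
finger_force: 0.0
```

```bash
python3 -c "
from h import *
plan((.5615,-.001,.05,168))"
```

```text
t 25.35 tcp [ 0.5613 -0.0009  0.049 ] yaw 168.02 q1,q6 [-0.14 -1.5 ] open 0.0429
(0.5615, -0.001, 0.05, 168) shift [-0.0006 -0.0001 -0.0024] turn [0.     0.0002 0.0001] rows>= 0.0
```

Emit:
carry_out:
  increments: [0,0,0,0,0,0,0,0,0,0,0,0,0,0,0,0,0,0,0,0,0,0,0,0,0,0,0,0,0,-0.006,0,0,0,0,0,-0.01,0,0,0,0,0,-0.01,0,0,0,0,0,-0.01]
  fingers: -1

```text
time_s: 26.35
tcp_pos: [0.5613, -0.0002, 0.0488]
eef_rot: [0.23, 3.131, 0.002]
wrist_force: [-0.2, 7.7, 7.8]
opening: 0.0137
finger_force: 60.2
```

Emit:
carry_out:
  increments: [0,0,0,0,0,0,0,0,0,0,0,0,0,0,-0.12,0,0,0,0,0,-0.27,0,0,0,0,0,-0.39,0,0,0,0,0,-0.39,0,0,0,0,0,-0.39,0,0,0]
  fingers: 0

```text
time_s: 27.22
tcp_pos: [0.5604, -0.0009, 0.203]
eef_rot: [-0.23, -3.132, 0.0]
wrist_force: [-0.3, -0.1, -1.3]
opening: 0.0428
finger_force: 0.0
```

Run:
```python
from h import *
pockets("w16",PK);f,s=pickle.load(open("w16.pkl","rb"))
cv2.imwrite("pics/z16.png",cv2.resize(f["color"][140:340,220:440],None,fx=2.7,fy=2.7,interpolation=cv2.INTER_CUBIC));plan()
```

```text
(0.5137, 0.0424) ball [0.5118 0.0383 0.0217] 431
(0.5006, -0.0197) ball [ 0.5006 -0.0246  0.0216] 485
(0.5484, -0.0636) ball [ 0.5489 -0.0645  0.0216] 536
(0.6089, -0.0446) ball [ 0.6099 -0.0439  0.0217] 461
(0.6223, 0.0188) ball [0.6208 0.022  0.0216] 346
(0.5755, 0.0621) ball [0.5735 0.0614 0.0217] 410
t 27.27 tcp [ 0.5602 -0.0008  0.2024] yaw 171.61 q1,q6 [-0.14 -1.56] open 0.0428
```

View pics/z16.png

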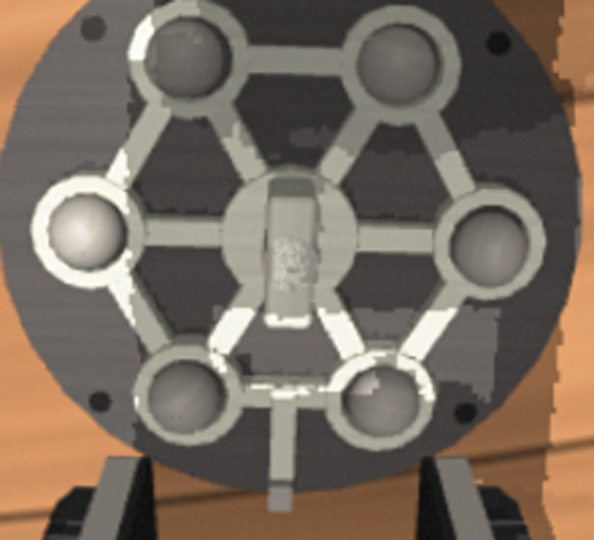

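The final view shows all six pockets filled, each with its ball at home height, and the tab end (283,485) in line with the lug (280,497) to about 1 mm. The arm is clear.

```bash
python3 -c "
from bench import *
print(hand_in())"
```

```text
the job is handed in; nothing more can be done
None
```

I handed the job in at about 27 s: all six pockets hold a ball at home height and the tab faces the mark to about 1 mm in the last picture; I kept clear of the small ball, tools, cans and bottles but did not re-measure them at the end, and no verdict was returned.

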